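# Feed a specimen case down the chute and lock it in with the keeper rod

## Robot

A 6-joint arm with a two-finger parallel gripper is mounted at the origin on the work surface. World frame = base frame: x ahead of the robot, y to its left, z up, the work surface at z = 0. Lengths are in mm, angles in rad, forces in N, time in s.
With the tool pointing down it reaches from about 250 to 850 mm from the base axis. Payload 12.5 kg.
Tool frame: the origin (TCP) lies on the front face of the gripper's body, between the roots of the fingers; the fingertips stand 84 mm ahead of it and the grasp point (between the pads) lies 65 mm ahead of it; z points along the fingers, y is the line along which they close (so a half turn about z gives the same grasp; the last joint's range is limited). The gripper opens to 93 mm and grips with 3 to 60 N. Pads are 15 mm wide; open, the fingers measure 128 mm over their backs; the gripper's body (75 mm by 188 mm) begins 65 mm behind the grasp point.
Start: joints at [1.22, 0.351, 1.652, -0, 1.139, -0.085], TCP at [144.443, 530.68, 302.733] pointing down, gripper open.
Joint ranges: [-2.75, 2.75], [-0.79, 2.1], [0.01, 2.65], [-1.57, 4.71], [0.07, 3.14], [-2.87, 2.87]. Speed limits (rad/s): [2.22, 2.22, 2.79, 3.14, 3.14, 3.14].

## Interface

Orientations are given as a unit quaternion [w, x, y, z].
In Python, from station import ctrl, cams, workorder gives the robot as it stands. The module is installed in compiled form; this text tells all that it offers.
- The arm moves only by the tool play_rows, never from a script. Its argument "moves" is a list of rows, each an object of numbers: "dx", "dy", "dz": the shift along the world's x, y, z in m; "spin": the turn about the world's z in rad; "gripper": the opening, from -1 (shut) to 1 (fully open), so that 0 is half open. A call has 1 to 20 rows; each row shifts and turns the commanded pose from where the row before left it; what a row does not reach is not made up. A row lasts 1/12 s, in which the tool goes at most 41.7 mm and 7.16 degrees, less where a joint would pass 70% of its speed; a pose out of reach is approached as far as the arm can. A call is refused whole if a number of a shift passes 0.0417 or a number of a turn 0.125, either way. A call with a gripper value outside its range is refused whole. The fingers move at their own pace and stop on an object; the grip force is fixed at half the most. Time passes only in rows, so rows that do not move let the fingers close. It gives the time, the measured TCP pose, the force, the opening and the grip force at its end, in the units of the state.
- ctrl.observe(): the state, without advancing time (a new reading comes with each control period).
- cams.get_image(name): name is "side" or "top" or "wrist"; returns (picture, depth): 384x512x3 uint8, red, green, blue; 384x512 float32, mm along the optical axis (not along the pixel's ray), 0 where there is no reading.
- cams.camera_info(name): a dict with "fovy" (degrees; the focal length in pixels is half the picture's height over the tangent of half this angle, whatever the lens; pixels are square), "cx", "cy" (the principal point, pixels), "position" and "attitude" of the camera in the world; the wrist camera has in their place "hand_eye" (4x4, takes a point from camera to tool coordinates, whose origin is the TCP and whose axes are the flange's). Camera axes: x right, y up, looking along -z (the intrinsics and any distortion apply to the point x, -y, -z); pixel columns grow to the right and rows downward; lengths in mm; the calibration is good to about 2 mm. A picture is of the moment at which its call begins: read the wrist's pose just before it. camera_info takes no time and is no camera call.
- workorder.close_job(): hands the job in; it is judged then, once.
The state is a dict: "clock": time; "joint_pos": joint angles; "qvel": joint speeds; "joint_efforts": joint torques, N m; "tool_pos": TCP position; "eef_rot": TCP orientation; "wrist_force": force on the tool from outside, world axes, zero at the start; "wrist_torque": the same for the moment, N m; "width": opening from 0.0 (shut) to 1.0 (fully open); "gripper_force": force on a finger pad.
Only numpy, scipy, OpenCV 4.12 (cv2) and the standard library are available. Lean on these libraries where they do the work, as an engineer would, in place of code of your own. Each camera call takes 0.05 s, during which the arm holds its last target. There are 200 camera calls.

## Task

Slide the grey specimen case down the sloping feed chute until it rests against the sprung stop pad and presses it in by a few millimetres, gently: do not drive the pad most of the way in. Then lock the case in by threading the keeper rod through the guide hole in the right cheek, behind the case, and on through the hole in the left cheek, until the shoulder of its handle is up against the right cheek, and let go. Leave the crate, the carton and the brush where they are.

Things in the scene. Friction and masses are not known exactly. Their poses are not given: they have to be found in the camera images.
- chute: Fixed metal feed chute sloping 0.21 rad down away from the robot; its frame is tilted with it: origin on the channel floor, mid-width, on the guide-hole line, 66 mm above the table; x downhill, y left, z square to the floor. Floor x -130 to +225 mm, 86 mm wide, ends open. Two cheeks 10 mm thick (outer faces y +-53), 50 mm high (54 at the guide plates). Carriage's crossbar: 60 mm above the floor
- hole_right (a point): Mouth of the guide hole in the right cheek's outer face (chute frame: x 0, y -53, z +30 mm). Round, 18 mm across with a 3 mm chamfer, along the chute's y axis. The rod goes in here
- hole_left (a point): Mouth of the equal, aligned hole in the left cheek's outer face (chute frame: x 0, y +53, z +30 mm)
- stop_pad (a joint): Travel (m) of the sprung black pad, 70 mm wide, facing uphill low in the chute: 0 = out, grows as pushed downhill, ends at 0.026; over 0.021 is too far. Its carriage is set by hand: the pad's face is anywhere from chute x +120 to +165 mm, not reported, to be felt or seen. Spring 0.5 N preload + 0.5 N/mm. When let go the case may slide back a few mm; its friction keeps it on the pad
- case_centre (a point): Centre of the grey specimen case with a paper label: a box 100 mm long (x, downhill), 76 wide, 60 high, 0.28 to 0.52 kg. It starts in the upper chute, its front within 15 mm of the guide-hole line, about 5 mm free of each cheek, axes as the chute's. It does not slide by itself: it has to be pushed all the way, against 0.5 to 3 N of friction that varies
- keeper_handle (a point): Centre of the keeper rod's dark wooden handle, a block 70 mm long (x), 22 wide (y), 24 high (z). From its +x end (the shoulder) a steel rod 12 mm thick sticks out 130 mm in line, tip tapered; 0.18 kg in all. It lies level in a wooden cradle, this point 46 mm above the table, tip to the robot's left. The cradle's posts are 25 mm behind and 109 mm ahead of it: take it here from above, lift straight up
- keeper_tip (a point): End of the keeper rod's tapered tip, 165 mm from the handle centre along its x axis
- crate: Bystander: white slatted crate, 240 x 170 x 100 mm, on the table left of the chute. Origin under its centre
- carton: Bystander: brown carton 100 x 76 x 60 mm on the table, left of the chute. Origin under its centre
- brush: Bystander: hand brush lying on the table, right of the chute. Origin under its middle
Mind the look-alikes: they are no part of the job. Leave any blue or white look-alike of the part that bears keeper_handle alone.

How it is judged:
By the outcome, as a careful person would: the job done as asked, in the order asked, and still so for the second after the job is handed in, with the robot touching nothing.
It also fails if it takes over 67 s, if anything falls off the work surface, if the arm or the gripper's body presses on something with over 40 N, if the wrist force passes 120 N, or if a joint passes its speed limit or range.

## Working session

There is one attempt and no reset: what is moved stays moved. The work goes in short steps, Python scripts to look and compute and a tool call to move; the robot and the scene stay as the last step left them, time stands still between calls to the robot, and variables do not carry over. Pictures are saved under pics/ and viewed, at most 11 in all, crops included, and the job is handed in when it is done.

Besides the shell and the picture viewer there is one more tool, called after "Call:" as name([rows], argument=value, ...), one row to a line, values as JSON. play_rows: Moves the arm, as the interface text tells. Its arguments: {"type":"object","properties":{"moves":{"type":"array","items":{"type":"object","properties":{"dx":{"type":"number"},"dy":{"type":"number"},"dz":{"type":"number"},"spin":{"type":"number"},"gripper":{"type":"number"}}}}},"required":["moves"]}

```bash
mkdir -p pics
cat > h.py <<'E'
import numpy as np,cv2
from station import ctrl,cams,workorder
from scipy.spatial.transform import Rotation as R
def rot(q): return R.from_quat([q[1],q[2],q[3],q[0]]).as_matrix()
def grab(n):
    s=ctrl.observe(); im,d=cams.get_image(n); return s,im,d,cams.camera_info(n)
def save(im,f): cv2.imwrite('pics/'+f,cv2.cvtColor(im,cv2.COLOR_RGB2BGR))
E
python3 - <<'E'
from h import *
for n in ('side','top','wrist'):
    s,im,d,i=grab(n); print(n,i)
    np.savez('/tmp/%s.npz'%n,im=im,d=d)
    save(im,n+'0.png')
print(ctrl.observe())
E
```

```text
side {'fovy': 48.625570243987326, 'cx': 252.12809979117048, 'cy': 192.06904373200175, 'position': array([ 111.71610763, -856.93974823,  789.33685127]), 'attitude': array([ 0.86710133,  0.43978551, -0.10665704, -0.20820245])}
top {'fovy': 43.32959130217179, 'cx': 255.00896841484442, 'cy': 193.85663041042108, 'position': array([ 280.88706009,  -51.37308549, 1389.01968273]), 'attitude': array([-0.69520879, -0.07671769,  0.05977874,  0.71219775])}
wrist {'fovy': 71.32127892935341, 'cx': 251.52430616557442, 'cy': 187.7795018553178, 'hand_eye': array([[-3.39410924e-04,  9.53071540e-01,  3.02744981e-01,
         8.45650794e+01],
       [ 9.99999857e-01,  1.98271195e-04,  4.96933894e-04,
        -5.74122753e-01],
       [ 4.13587942e-04,  3.02745106e-01, -9.53071471e-01,
        -8.29501958e+01],
       [ 0.00000000e+00,  0.00000000e+00,  0.00000000e+00,
         1.00000000e+00]])}
{'clock': 0.15, 'joint_pos': array([ 1.22039663e+00,  3.51098089e-01,  1.65223978e+00, -1.45140706e-05,
        1.13911636e+00, -8.46333050e-02]), 'qvel': array([ 1.14580759e-05,  1.71280139e-04, -2.27387209e-03, -1.34069535e-04,
        1.62002309e-03,  2.99327060e-04]), 'joint_efforts': array([ 6.37352987e-04, -4.97463298e+01, -2.85343963e+01,  6.98348111e-02,
        2.46140594e-02, -9.08264337e-05]), 'tool_pos': array([144.38999715, 530.5210218 , 302.34712931]), 'eef_rot': array([-8.65313276e-05,  1.32489443e-01,  9.91184323e-01, -4.22057892e-04]), 'wrist_force': array([0.40256909, 0.50562055, 0.34867338]), 'wrist_torque': array([-0.03728418, -0.05622635, -0.09330014]), 'gripper_force': 0.0, 'width': 1.0012885086174157}
```

View pics/top0.png

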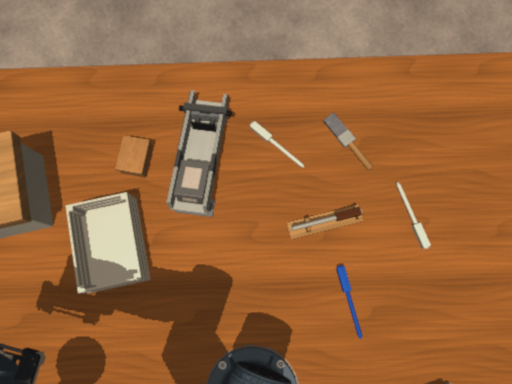

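View pics/side0.png

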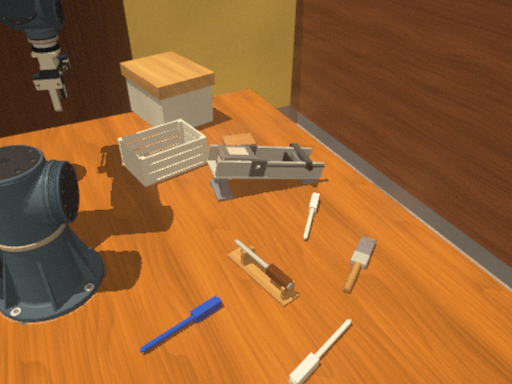

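Top view: the keeper is the dark-brown handle in the wooden cradle, at (347,213) with its tip near (297,228). Look-alikes are white (260,130), white (421,235) and blue (345,280). The brush is at (345,135), the chute runs (190,212) to (213,95), and the case label is at (191,177). I choose the brown handle in the cradle.

```bash
cat >> h.py <<'E'
def campose(n,i,s):
    if n!='wrist': return rot(i['attitude']),np.array(i['position'])
    T=np.array(i['hand_eye']); Rt=rot(s['eef_rot']); return Rt@T[:3,:3],Rt@T[:3,3]+np.array(s['tool_pos'])
def cloud(n,d,i,s=None):
    Rc,p=campose(n,i,s); f=192/np.tan(np.radians(i['fovy'])/2)
    v,u=np.mgrid[0:384,0:512]
    P=np.stack([(u-i['cx'])/f*d,-(v-i['cy'])/f*d,-d],-1)
    return P@Rc.T+p
def ontoz(n,i,s,uv,z):
    Rc,p=campose(n,i,s); f=192/np.tan(np.radians(i['fovy'])/2); uv=np.atleast_2d(uv).astype(float)
    r=np.c_[(uv[:,0]-i['cx'])/f,-(uv[:,1]-i['cy'])/f,-np.ones(len(uv))]@Rc.T
    return p+r*((z-p[2])/r[:,2])[:,None]
E
python3 - <<'E'
from h import *
z=np.load('/tmp/top.npz');im,d=z['im'],z['d'];i=cams.camera_info('top')
P=cloud('top',d,i); 
for u,v in [(347,213),(354,211),(340,215),(325,218),(305,224),(190,177),(206,140),(175,207),(208,212),(193,96),(224,100),(206,108),(205,126),(184,150),(222,130),(300,60)]:
    print((u,v),P[v,u].round(0),im[v,u])
hsv=cv2.cvtColor(im,cv2.COLOR_RGB2HSV)
c=cv2.resize(im[80:245,150:380],None,fx=3.4,fy=3.4,interpolation=cv2.INTER_CUBIC);save(c,'crop1.png')
E
```

```text
(347, 213) [ 481. -275.   61.] [90 49 28]
(354, 211) [ 486. -295.   61.] [91 49 29]
(340, 215) [ 475. -256.   62.] [91 48 27]
(325, 218) [ 469. -215.   52.] [137 127 110]
(305, 224) [ 454. -159.   52.] [168 160 142]
(190, 177) [576. 148. 140.] [210 184 157]
(206, 140) [706. 116.  50.] [189 179 158]
(175, 207) [504. 196.  97.] [189 180 159]
(208, 212) [488. 106.  95.] [109 105  99]
(193, 96) [833. 151.  72.] [91 87 77]
(224, 100) [818.  61.  72.] [159 151 133]
(206, 108) [787. 111.  94.] [77 74 68]
(205, 126) [740. 116.  74.] [24 22 21]
(184, 150) [671. 176.  73.] [75 71 63]
(222, 130) [724.  67.  83.] [65 58 49]
(300, 60) [ 970. -169.    2.] [161  97  47]
```

View pics/crop1.png

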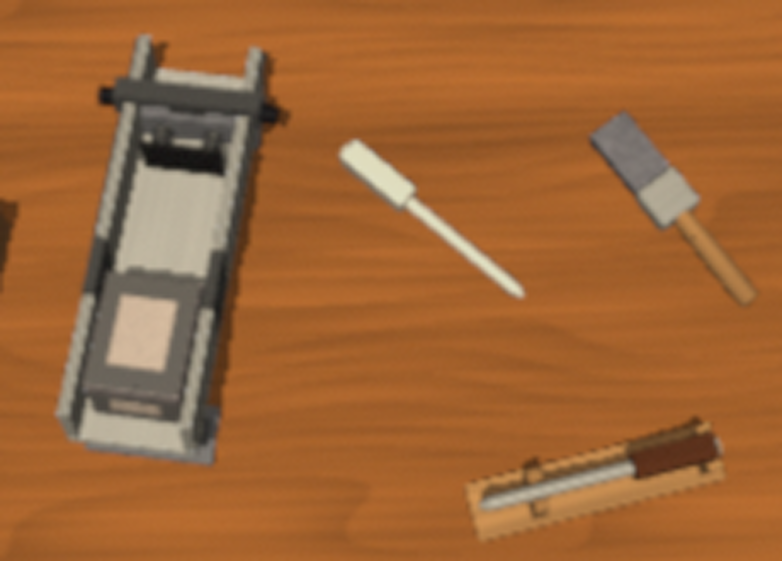

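The close crop confirms the keeper: dark handle at crop (675,455), steel rod to its left, in the cradle. The guide plates are at crop (100,262) and (222,258), and the black pad at (185,155). Next I move the wrist camera over the chute.

Call:
play_rows([
  {"dx":0.0298,"dy":-0.0247,"dz":0.0015,"spin":0.008,"gripper":1},
  {"dx":0.0298,"dy":-0.0247,"dz":0.0015,"spin":0.008,"gripper":1},
  {"dx":0.0298,"dy":-0.0247,"dz":0.0015,"spin":0.008,"gripper":1},
  {"dx":0.0298,"dy":-0.0247,"dz":0.0015,"spin":0.008,"gripper":1},
  {"dx":0.0298,"dy":-0.0247,"dz":0.0015,"spin":0.008,"gripper":0},
  {"dx":0.0298,"dy":-0.0247,"dz":0.0015,"spin":0.008,"gripper":-0.5},
  {"dx":0.0298,"dy":-0.0247,"dz":0.0015,"spin":0.008,"gripper":-0.5},
  {"dx":0.0298,"dy":-0.0247,"dz":0.0015,"spin":0.008,"gripper":-0.5},
  {"dx":0.0298,"dy":-0.0247,"dz":0.0015,"spin":0.008,"gripper":-0.5},
  {"dx":0.0298,"dy":-0.0247,"dz":0.0015,"spin":0.008,"gripper":-0.5},
  {"dx":0.0298,"dy":-0.0247,"dz":0.0015,"spin":0.008,"gripper":-0.5},
  {"dx":0.0298,"dy":-0.0247,"dz":0.0015,"spin":0.008,"gripper":-0.5},
  {"dx":0.0298,"dy":-0.0247,"dz":0.0015,"spin":0.008,"gripper":-0.5},
  {"dx":0.0298,"dy":-0.0247,"dz":0.0015,"spin":0.008,"gripper":-0.5},
  {"dx":0.0298,"dy":-0.0247,"dz":0.0015,"spin":0.008,"gripper":-0.5},
  {"dx":0.0298,"dy":-0.0247,"dz":0.0015,"spin":0.008,"gripper":-0.5},
  {"gripper":-0.5},
  {"gripper":-0.5},
])

```text
schema error: expected keys dx, dy, dz, spin, gripper
```

Run:
```python
from h import *
s,im,d,i=grab('wrist'); np.savez('/tmp/w1.npz',im=im,d=d,q=s['eef_rot'],t=s['tool_pos']); print(s['tool_pos'],s['eef_rot'],s['wrist_force'],s['width'])
save(cv2.resize(im,(800,600)),'w1.png')
```

```text
[144.38999715 530.5210218  302.34712931] [-8.65313276e-05  1.32489443e-01  9.91184323e-01 -4.22057892e-04] [0.40256909 0.50562055 0.34867338] 1.0012885086174157
```

View pics/w1.png

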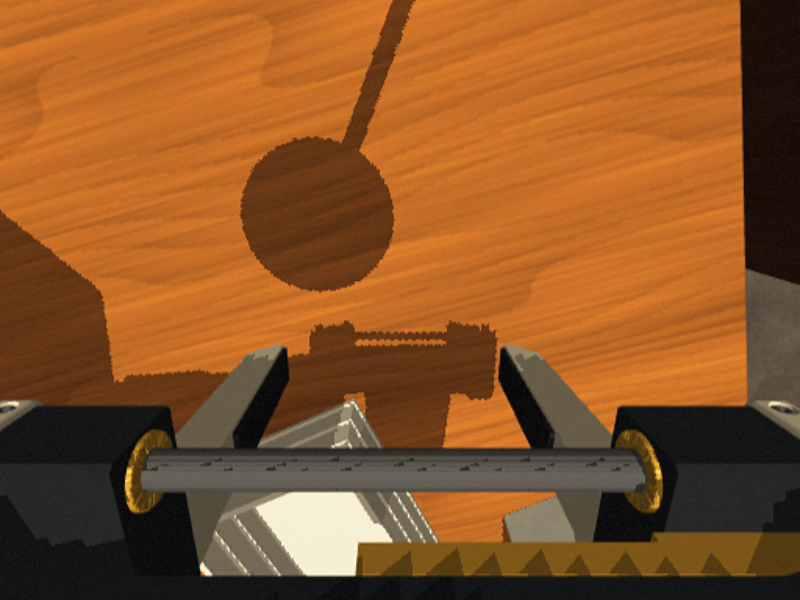

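The call was refused because rows need every key, so this is still the start pose. It shows that the fingers cover the lower rows of the wrist view, so I aim further downhill with the fingers open.

Call:
play_rows([
  {"dx":0.0309,"dy":-0.0225,"dz":0.0015,"spin":0.0072,"gripper":1},
  {"dx":0.0309,"dy":-0.0225,"dz":0.0015,"spin":0.0072,"gripper":1},
  {"dx":0.0309,"dy":-0.0225,"dz":0.0015,"spin":0.0072,"gripper":1},
  {"dx":0.0309,"dy":-0.0225,"dz":0.0015,"spin":0.0072,"gripper":1},
  {"dx":0.0309,"dy":-0.0225,"dz":0.0015,"spin":0.0072,"gripper":1},
  {"dx":0.0309,"dy":-0.0225,"dz":0.0015,"spin":0.0072,"gripper":1},
  {"dx":0.0309,"dy":-0.0225,"dz":0.0015,"spin":0.0072,"gripper":1},
  {"dx":0.0309,"dy":-0.0225,"dz":0.0015,"spin":0.0072,"gripper":1},
  {"dx":0.0309,"dy":-0.0225,"dz":0.0015,"spin":0.0072,"gripper":1},
  {"dx":0.0309,"dy":-0.0225,"dz":0.0015,"spin":0.0072,"gripper":1},
  {"dx":0.0309,"dy":-0.0225,"dz":0.0015,"spin":0.0072,"gripper":1},
  {"dx":0.0309,"dy":-0.0225,"dz":0.0015,"spin":0.0072,"gripper":1},
  {"dx":0.0309,"dy":-0.0225,"dz":0.0015,"spin":0.0072,"gripper":1},
  {"dx":0.0309,"dy":-0.0225,"dz":0.0015,"spin":0.0072,"gripper":1},
  {"dx":0.0309,"dy":-0.0225,"dz":0.0015,"spin":0.0072,"gripper":1},
  {"dx":0.0309,"dy":-0.0225,"dz":0.0015,"spin":0.0072,"gripper":1},
  {"dx":0.0309,"dy":-0.0225,"dz":0.0015,"spin":0.0072,"gripper":1},
  {"dx":0.0309,"dy":-0.0225,"dz":0.0015,"spin":0.0072,"gripper":1},
  {"dx":0,"dy":0,"dz":0,"spin":0,"gripper":1},
  {"dx":0,"dy":0,"dz":0,"spin":0,"gripper":1},
])

```text
clock: 1.87
tool_pos: [701.4, 124.3, 328.5]
eef_rot: [-0.001, 0.069, 0.998, -0.0]
wrist_force: [0.7, 0.5, -1.0]
width: 1.002
gripper_force: 0.0
```

Run:
```python
from h import *
s,im,d,i=grab('wrist'); np.savez('/tmp/w1.npz',im=im,d=d,q=s['eef_rot'],t=s['tool_pos']); print(s['tool_pos'],s['eef_rot'],s['wrist_force'],s['width'])
save(cv2.resize(im,(800,600)),'w2.png')
```

```text
[701.44133398 124.25159508 328.49316459] [-6.40483288e-04  6.91671515e-02  9.97604874e-01 -1.02066563e-04] [ 0.72877813  0.46945695 -0.98331223] 1.001763074143599
```

View pics/w2.png

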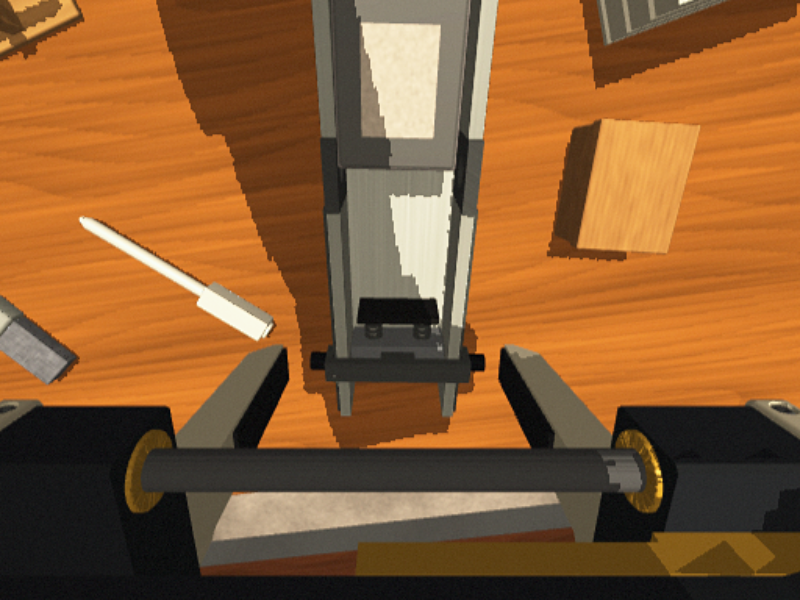

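The wrist view shows the chute almost upright in the picture. The dark guide plates are at about (330,175) and (470,172), the case front edge at row 168, the black pad at (398,312), and the crossbar at row 365. Next I measure with depth in a provisional chute frame.

```bash
cat >> h.py <<'E'
def chute(psi,O):
    x=np.array([np.cos(.21)*np.cos(psi),np.cos(.21)*np.sin(psi),-np.sin(.21)])
    y=np.array([-np.sin(psi),np.cos(psi),0]); return np.stack([x,y,np.cross(x,y)],1),np.array(O,float)
E
python3 - <<'E'
from h import *
z=np.load('/tmp/w1.npz');im,d=z['im'],z['d'];s=dict(eef_rot=z['q'],tool_pos=z['t']);i=cams.camera_info('wrist')
P=cloud('wrist',d,i,s); psi,O=-0.13,np.array([640,130,66.])
v,u=np.mgrid[0:384,0:512]
ok=(d>0)&(v<235)
for it in range(4):
    M,_=chute(psi,O); Q=(P-O)@M
    m=ok&(abs(Q[...,2]-50)<6)&(abs(abs(Q[...,1])-48)<9)&(Q[...,0]>-110)&(Q[...,0]<130)
    # cheek centre lines
    cs=[]
    for sg in (1,-1):
        k=m&(Q[...,1]*sg>0); cs.append(np.polyfit(Q[k][:,0],Q[k][:,1],1))
    sl=(cs[0][0]+cs[1][0])/2; off=(cs[0][1]+cs[1][1])/2
    psi+=np.arctan(sl); O=O+off*M[:,1]
    print(psi,O,cs, m.sum())
M,_=chute(psi,O);Q=(P-O)@M
k=m; print('top z vs x',np.polyfit(Q[k][:,0],Q[k][:,2],1))
gray=im.mean(-1)
# along each cheek top: brightness by x
for sg in (1,-1):
    k=ok&(abs(Q[...,1]*sg-48)<3)&(Q[...,2]>44)&(Q[...,2]<60)
    for a in range(-50,52,4):
        kk=k&(abs(Q[...,0]-a)<2)
        if kk.sum(): print(sg,a,gray[kk].mean().round(),Q[kk][:,2].mean().round(1),kk.sum())
k=ok&(abs(Q[...,1])<25)
print('centre profile')
for a in range(-90,190,6):
    kk=k&(abs(Q[...,0]-a)<3)
    if kk.sum(): print(a,gray[kk].mean().round(),np.percentile(Q[kk][:,2],[10,50,90]).round(1))
E
```

```text
-0.12805567063372653 [640.56325107 134.30826543  66.        ] [array([1.83438668e-02, 5.14308940e+01]), array([-1.44552032e-02, -4.27410372e+01])] 3123
-0.14525097491231345 [640.84407162 136.48922223  66.        ] [array([-1.37730999e-02,  4.98153779e+01]), array([-2.06208985e-02, -4.54174544e+01])] 4050
-0.1532139670523623 [640.92856856 137.06685601  66.        ] [array([-4.64928221e-03,  4.81231276e+01]), array([-1.12770387e-02, -4.69555651e+01])] 4159
-0.15490768973198238 [640.95747803 137.25406414  66.        ] [array([3.61299003e-03, 4.76399111e+01]), array([-7.00043863e-03, -4.72610568e+01])] 4239
top z vs x [-7.11179640e-03  4.72415601e+01]
1 -50 174.0 46.1 28
1 -46 80.0 49.6 28
1 -42 82.0 50.0 25
1 -38 83.0 50.3 25
1 -34 83.0 50.0 22
1 -30 84.0 50.0 19
1 -26 84.0 49.6 22
1 -22 82.0 50.0 23
1 -18 84.0 50.0 22
1 -14 84.0 50.1 21
1 -10 85.0 49.6 18
1 -6 83.0 50.0 21
1 -2 85.0 49.9 19
1 2 102.0 48.8 14
1 6 192.0 45.8 16
1 10 194.0 46.0 19
1 14 194.0 45.8 20
1 18 194.0 46.1 15
1 22 195.0 45.9 16
1 26 195.0 46.0 17
1 30 196.0 46.2 16
1 34 196.0 45.9 17
1 38 195.0 45.8 17
1 42 196.0
[... 874 characters left out ...]
-18 110.0 [-5.  -4.1 -3.3]
-12 125.0 [-4.9 -4.  -3. ]
-6 124.0 [-5.2 -4.  -3.2]
0 125.0 [-5.  -4.  -3.2]
6 174.0 [-4.8 -4.  -3. ]
12 191.0 [-4.9 -4.1 -3.2]
18 188.0 [-4.9 -4.  -3.1]
24 189.0 [-4.9 -4.  -2.9]
30 187.0 [-4.7 -3.9 -3. ]
36 183.0 [-5.  -4.1 -3.1]
42 180.0 [-5.  -4.1 -3.1]
48 179.0 [-5.  -4.1 -3.2]
54 175.0 [-4.9 -4.1 -3.3]
60 171.0 [-5.1 -4.  -3.1]
66 170.0 [-4.8 -4.  -3.2]
72 170.0 [-4.8 -4.  -3.1]
78 153.0 [-4.9 -3.9 -3.1]
84 140.0 [-4.8 -4.1 -3.4]
90 134.0 [-4.9 -4.  -3.3]
96 41.0 [-3.8 17.4 35. ]
102 45.0 [-4.5 36.4 37.6]
114 38.0 [22.6 25.1 27.2]
120 46.0 [20.7 24.1 27.1]
126 51.0 [11.5 24.7 30.3]
132 55.0 [ 6.8 33.5 55.3]
138 65.0 [33.2 34.  36.4]
144 73.0 [32.8 33.6 33.8]
```

Run:
```python
from h import *
z=np.load('/tmp/w1.npz');im,d=z['im'],z['d'];s=dict(eef_rot=z['q'],tool_pos=z['t']);i=cams.camera_info('wrist')
P=cloud('wrist',d,i,s); psi,O=-0.155,np.array([618.2,140.7,66.7])
v,u=np.mgrid[0:384,0:512]; ok=(d>0)&(v<235)
for it in range(8):
    M,_=chute(psi,O); Q=(P-O)@M; E=[]
    for sg in (1,-1):
        for (a,b,zz) in ((-75,-35,50),(-20,20,54),(35,110,50)):
            for x in np.arange(a,b,4.):
                k=ok&(abs(Q[...,0]-x)<2)&(abs(Q[...,2]-zz)<2)&(abs(Q[...,1]*sg-48)<11)
                if k.sum()>5: E.append((x,(Q[k][:,1].min()+Q[k][:,1].max())/2))
    E=np.array(E); c=np.polyfit(E[:,0],E[:,1],1); psi+=c[0]; O=O+c[1]*M[:,1]
print(psi,O,c)
M,_=chute(psi,O);Q=(P-O)@M
k=ok&(abs(Q[...,1])<30)&(abs(Q[...,2]-60)<3); print('case top front x',np.percentile(Q[k][:,0],[99,99.8]), 'z',np.median(Q[k][:,2]))
k=ok&(abs(Q[...,1])<45)&(abs(Q[...,2]-60)<3)&(Q[...,0]<-15); print('case y',np.percentile(Q[k][:,1],[1,99]))
k=ok&(abs(Q[...,1])<33)&(Q[...,2]>8)&(Q[...,2]<32)&(Q[...,0]>80); print('pad face x',np.percentile(Q[k][:,0],[2,10,25]))
k=ok&(abs(Q[...,1])<30)&(Q[...,0]>0)&(Q[...,0]<90)&(abs(Q[...,2])<6); print('floor z',np.polyfit(Q[k][:,0],Q[k][:,2],1))
print('hole line plate edges', [ [Q[kk][:,0].min(),Q[kk][:,0].max()] for sg in (1,-1) for kk in [ok&(abs(Q[...,1]*sg-48)<3)&(abs(Q[...,2]-54)<1.6)&(abs(Q[...,0])<40)]])
tip=O+M@np.array([-118,0,15]); print('tip start',tip,'TCP',tip+[0,0,84]); print('chute x',M[:,0]); print('hole_right',O+M@[0,-53,30],'handle final',O+M@[0,-88,30])
```

```text
-0.15054874088880524 [618.14940179 140.37437492  66.7       ] [ 8.55609496e-15 -3.93502965e-12]
case top front x [154.11064867 156.06013462] z 60.30796557611616
case y [-40.48754247  34.94811701]
pad face x [119.50952042 119.85094901 120.17419487]
floor z [-0.0001176   0.09688467]
hole line plate edges [[np.float64(-25.045603914057367), np.float64(24.571225688279846)], [np.float64(-25.41538091021349), np.float64(24.528679709090216)]]
tip start [507.13866819 157.21431909 105.9687319 ] TCP [507.13866819 157.21431909 189.9687319 ]
chute x [ 0.96696833 -0.14668575 -0.2084599 ]
hole_right [616.38348511  87.03591305  96.04092744] handle final [611.13416099  52.43180063  96.04092744]
```

Call:
play_rows([
  {"dx":-0.0327,"dy":0.0055,"dz":-0.0114,"spin":-0.002,"gripper":-0.6},
  {"dx":-0.0327,"dy":0.0055,"dz":-0.0114,"spin":-0.002,"gripper":-0.6},
  {"dx":-0.0327,"dy":0.0055,"dz":-0.0114,"spin":-0.002,"gripper":-0.6},
  {"dx":-0.0327,"dy":0.0055,"dz":-0.0114,"spin":-0.002,"gripper":-0.6},
  {"dx":-0.0327,"dy":0.0055,"dz":-0.0114,"spin":-0.002,"gripper":-0.6},
  {"dx":-0.0327,"dy":0.0055,"dz":-0.0114,"spin":-0.002,"gripper":-0.6},
  {"dx":0,"dy":0,"dz":0,"spin":0,"gripper":-0.6},
  {"dx":0,"dy":0,"dz":0,"spin":0,"gripper":-0.6},
  {"dx":0,"dy":0,"dz":0,"spin":0,"gripper":-0.6},
  {"dx":0,"dy":0,"dz":0,"spin":0,"gripper":-0.6},
])

```text
clock: 2.75
tool_pos: [505.3, 159.0, 262.1]
eef_rot: [0.001, 0.074, 0.997, 0.0]
wrist_force: [0.0, 0.6, -0.1]
width: 0.336
gripper_force: 0.0
```

```bash
cat >> h.py <<'E'
PSI,OO=-0.1505,np.array([618.15,140.37,66.7])
E
python3 - <<'E'
from h import *
s,im,d,i=grab('top'); P=cloud('top',d,i); M,_=chute(PSI,OO); Q=(P-OO)@M
k=(abs(Q[...,1])<28)&(abs(Q[...,2]-60)<5)&(abs(Q[...,0])<115); print(np.percentile(Q[k][:,0],[0.5,2,50,98,99.5]),k.sum())
print(M.T@(s['tool_pos']-[0,0,84]-OO),s['width'],s['wrist_force'])
E
```

```text
[-106.49600498  -98.28065311  -31.39717742   -6.14220553   -5.44213679] 172
[-135.11456035    1.46330067   85.08021698] 0.3358225066077178 [ 0.00591907  0.61794921 -0.1149577 ]
```

Call:
play_rows([
  {"dx":0,"dy":-0.001,"dz":-0.018,"spin":0,"gripper":-0.6},
  {"dx":0,"dy":-0.001,"dz":-0.018,"spin":0,"gripper":-0.6},
  {"dx":0,"dy":-0.001,"dz":-0.018,"spin":0,"gripper":-0.6},
  {"dx":0,"dy":0,"dz":-0.018,"spin":0,"gripper":-0.6},
  {"dx":0,"dy":0,"dz":0,"spin":0,"gripper":-0.6},
  {"dx":0,"dy":0,"dz":0,"spin":0,"gripper":-0.6},
  {"dx":0,"dy":0,"dz":0,"spin":0,"gripper":-0.6},
])

```text
clock: 3.38
tool_pos: [505.2, 155.8, 190.3]
eef_rot: [0.001, 0.074, 0.997, 0.0]
wrist_force: [0.7, -0.4, -0.1]
width: 0.199
gripper_force: 0.0
```

Call:
play_rows([
  {"dx":0.00484,"dy":-0.00073,"dz":-0.00104,"spin":0,"gripper":-0.6},
  {"dx":0.00484,"dy":-0.00073,"dz":-0.00104,"spin":0,"gripper":-0.6},
  {"dx":0.00967,"dy":-0.00147,"dz":-0.00208,"spin":0,"gripper":-0.6},
  {"dx":0.00967,"dy":-0.00147,"dz":-0.00208,"spin":0,"gripper":-0.6},
  {"dx":0.00967,"dy":-0.00147,"dz":-0.00208,"spin":0,"gripper":-0.6},
  {"dx":0.00967,"dy":-0.00147,"dz":-0.00208,"spin":0,"gripper":-0.6},
  {"dx":0.00967,"dy":-0.00147,"dz":-0.00208,"spin":0,"gripper":-0.6},
  {"dx":0.00967,"dy":-0.00147,"dz":-0.00208,"spin":0,"gripper":-0.6},
  {"dx":0.00967,"dy":-0.00147,"dz":-0.00208,"spin":0,"gripper":-0.6},
  {"dx":0.00967,"dy":-0.00147,"dz":-0.00208,"spin":0,"gripper":-0.6},
  {"dx":0.00967,"dy":-0.00147,"dz":-0.00208,"spin":0,"gripper":-0.6},
  {"dx":0.00967,"dy":-0.00147,"dz":-0.00208,"spin":0,"gripper":-0.6},
  {"dx":0.00484,"dy":-0.00073,"dz":-0.00104,"spin":0,"gripper":-0.6},
  {"dx":0.00484,"dy":-0.00073,"dz":-0.00104,"spin":0,"gripper":-0.6},
  {"dx":0,"dy":0,"dz":0,"spin":0,"gripper":-0.6},
  {"dx":0,"dy":0,"dz":0,"spin":0,"gripper":-0.6},
])

```text
clock: 4.72
tool_pos: [620.6, 138.0, 164.2]
eef_rot: [0.0, 0.074, 0.997, -0.0]
wrist_force: [0.3, 0.3, -0.7]
width: 0.201
gripper_force: 0.0
```

```bash
cat >> h.py <<'E'
def report(view=True):
    M,_=chute(PSI,OO); s=ctrl.observe()
    print('tip chute',(M.T@(s['tool_pos']-[0,0,84]-OO)).round(1),'f',(M.T@s['wrist_force']).round(2))
    for n in ('top','wrist'):
        s,im,d,i=grab(n); Q=(cloud(n,d,i,s)-OO)@M
        v=np.mgrid[0:384,0:512][0]; ok=(d>0)&((v<235)|(n=='top'))
        for y in (-20,0,20):
            k=ok&(abs(Q[...,1]-y)<8)&(abs(Q[...,2]-60)<4)&(Q[...,0]<150)
            k2=ok&(abs(Q[...,1]-y)<8)&(Q[...,2]>10)&(Q[...,2]<42)&(Q[...,0]>80)
            print(n,y,'case',np.percentile(Q[k][:,0],[2,98]).round(1) if k.any() else None,'pad',np.percentile(Q[k2][:,0],[2,10,50]).round(1) if k2.any() else None)
    return im
E
python3 -c "
from h import *
report()"
```

```text
tip chute [-0.1 -2.  13.8] f [ 0.43  0.39 -0.61]
top -20 case [ 89.5 110.1] pad [130.6 141.8 155.8]
top 0 case None pad [152.7 153.9 348.5]
top 20 case None pad [325.  330.4 350.8]
wrist -20 case None pad None
wrist 0 case None pad None
wrist 20 case None pad None
```

Call:
play_rows([
  {"dx":0.0029,"dy":-0.00044,"dz":-0.00063,"spin":0,"gripper":-0.6},
  {"dx":0.0029,"dy":-0.00044,"dz":-0.00063,"spin":0,"gripper":-0.6},
  {"dx":0.0029,"dy":-0.00044,"dz":-0.00063,"spin":0,"gripper":-0.6},
  {"dx":0,"dy":0,"dz":0,"spin":0,"gripper":-0.6},
])

```text
clock: 5.15
tool_pos: [629.7, 136.7, 162.4]
eef_rot: [0.0, 0.074, 0.997, 0.0]
wrist_force: [-0.3, -0.0, -0.3]
width: 0.201
gripper_force: 0.1
```

Call:
play_rows([
  {"dx":0.0019,"dy":-0.0003,"dz":-0.0004,"spin":0,"gripper":-0.6},
  {"dx":0.0019,"dy":-0.0003,"dz":-0.0004,"spin":0,"gripper":-0.6},
  {"dx":0,"dy":0,"dz":0,"spin":0,"gripper":-0.6},
])

```text
clock: 5.4
tool_pos: [633.2, 136.2, 161.6]
eef_rot: [-0.0, 0.074, 0.997, 0.0]
wrist_force: [-1.7, 1.0, 1.0]
width: 0.199
gripper_force: 0.7
```

Call:
play_rows([
  {"dx":0.0019,"dy":-0.0003,"dz":-0.0004,"spin":0,"gripper":-0.6},
  {"dx":0.0019,"dy":-0.0003,"dz":-0.0004,"spin":0,"gripper":-0.6},
  {"dx":0,"dy":0,"dz":0,"spin":0,"gripper":-0.6},
])

```text
clock: 5.65
tool_pos: [636.9, 135.6, 160.8]
eef_rot: [-0.0, 0.074, 0.997, 0.0]
wrist_force: [-3.4, 1.2, 2.2]
width: 0.201
gripper_force: 1.9
```

```bash
python3 -c "
from h import *
report()"
```

```text
tip chute [16.7 -1.9 13.9] f [-3.92  0.69  1.36]
top -20 case [115.2 125.8] pad [148.2 152.  162.6]
top 0 case None pad [332.5 345.5 358.4]
top 20 case None pad [219.9 311.4 356.6]
wrist -20 case None pad None
wrist 0 case None pad None
wrist 20 case None pad None
```

The force is rising at about the spring rate from contact, so the pad is pressed about 4–5 mm. I add 4 mm more to allow for slide-back, then back off and look.

Call:
play_rows([
  {"dx":0.0019,"dy":-0.0003,"dz":-0.0004,"spin":0,"gripper":-0.6},
  {"dx":0.0019,"dy":-0.0003,"dz":-0.0004,"spin":0,"gripper":-0.6},
  {"dx":0,"dy":0,"dz":0,"spin":0,"gripper":-0.6},
  {"dx":0,"dy":0,"dz":0,"spin":0,"gripper":-0.6},
])

```text
clock: 6.08
tool_pos: [640.4, 135.0, 160.1]
eef_rot: [-0.0, 0.074, 0.997, 0.0]
wrist_force: [-5.1, 2.5, 2.4]
width: 0.201
gripper_force: 2.7
```

Call:
play_rows([
  {"dx":-0.0019,"dy":0.0003,"dz":0.0004,"spin":0,"gripper":-0.6},
  {"dx":-0.0019,"dy":0.0003,"dz":0.0004,"spin":0,"gripper":-0.6},
  {"dx":-0.0019,"dy":0.0003,"dz":0.0004,"spin":0,"gripper":-0.6},
  {"dx":-0.0058,"dy":0.0009,"dz":0.0012,"spin":0,"gripper":-0.6},
  {"dx":-0.0058,"dy":0.0009,"dz":0.0012,"spin":0,"gripper":-0.6},
  {"dx":-0.01,"dy":0.0015,"dz":0.01,"spin":0,"gripper":-0.6},
  {"dx":0,"dy":0,"dz":0.03,"spin":0,"gripper":1},
  {"dx":0,"dy":0,"dz":0.04,"spin":0,"gripper":1},
  {"dx":0.03,"dy":0,"dz":0.025,"spin":0,"gripper":1},
  {"dx":0.034,"dy":-0.003,"dz":0.02,"spin":0,"gripper":1},
  {"dx":0.034,"dy":-0.003,"dz":0.02,"spin":0,"gripper":1},
  {"dx":0,"dy":0,"dz":0,"spin":0,"gripper":1},
  {"dx":0,"dy":0,"dz":0,"spin":0,"gripper":1},
  {"dx":0,"dy":0,"dz":0,"spin":0,"gripper":1},
])

```text
clock: 7.25
tool_pos: [710.3, 133.2, 307.4]
eef_rot: [-0.001, 0.074, 0.997, -0.0]
wrist_force: [0.7, 0.4, -0.3]
width: 0.723
gripper_force: 0.0
```

Run:
```python
from h import *
im=report()
save(cv2.resize(im,(800,600)),'w3.png')
```

```text
tip chute [ 57.4   6.7 172.5] f [ 0.63  0.49 -0.16]
top -20 case [ 53.9 123.9] pad [145.4 150.4 358.2]
top 0 case None pad [334.8 339.5 356.1]
top 20 case None pad [333.5 340.8 349.4]
wrist -20 case [ 24.7 121.1] pad [145.7 150.8 152.7]
wrist 0 case [ 24.6 120.8] pad [151.5 151.8 152.7]
wrist 20 case [ 24.7 121.1] pad [145.3 150.8 152.7]
```

View pics/w3.png

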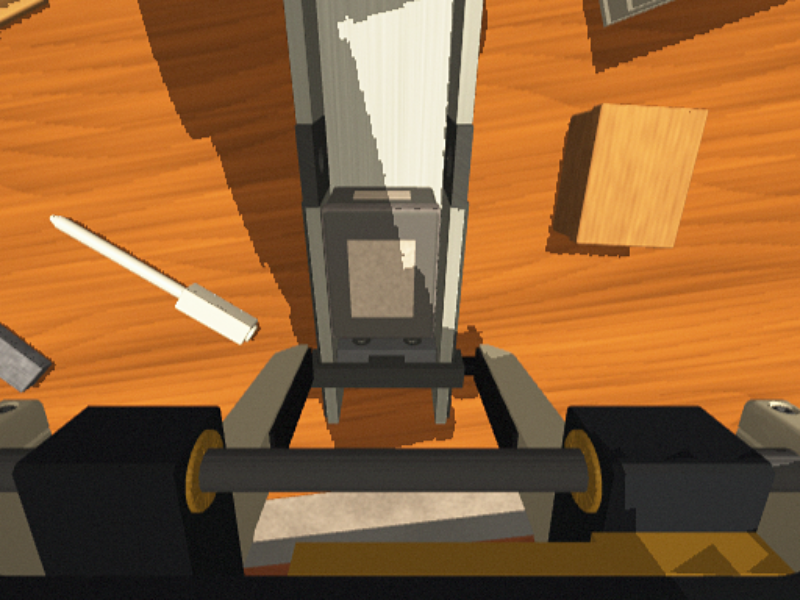

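The case now rests on the pad. Its front is at about chute x 123.5, so the pad is pressed about 4 mm, and its rear is at about +23, clear of the guide holes at (310,160) and (455,160). Next is the keeper.

Call:
play_rows([
  {"dx":-0.019,"dy":-0.034,"dz":0,"spin":-0.0985,"gripper":1},
  {"dx":-0.019,"dy":-0.034,"dz":0,"spin":-0.0985,"gripper":1},
  {"dx":-0.019,"dy":-0.034,"dz":0,"spin":-0.0985,"gripper":1},
  {"dx":-0.019,"dy":-0.034,"dz":0,"spin":-0.0985,"gripper":1},
  {"dx":-0.019,"dy":-0.034,"dz":-0.005,"spin":-0.0985,"gripper":1},
  {"dx":-0.019,"dy":-0.034,"dz":-0.005,"spin":-0.0985,"gripper":1},
  {"dx":-0.019,"dy":-0.034,"dz":-0.005,"spin":-0.0985,"gripper":1},
  {"dx":-0.019,"dy":-0.034,"dz":-0.005,"spin":-0.0985,"gripper":1},
  {"dx":-0.019,"dy":-0.034,"dz":-0.01,"spin":-0.0985,"gripper":1},
  {"dx":-0.019,"dy":-0.034,"dz":-0.01,"spin":-0.0985,"gripper":1},
  {"dx":-0.019,"dy":-0.034,"dz":-0.01,"spin":-0.0985,"gripper":1},
  {"dx":-0.019,"dy":-0.034,"dz":-0.01,"spin":-0.0985,"gripper":1},
  {"dx":0,"dy":0,"dz":0,"spin":0,"gripper":1},
  {"dx":0,"dy":0,"dz":0,"spin":0,"gripper":1},
])

```text
clock: 8.52
tool_pos: [481.6, -275.4, 247.9]
eef_rot: [-0.001, 0.618, 0.786, -0.0]
wrist_force: [0.9, 0.5, 0.5]
width: 0.999
gripper_force: 0.0
```

Run:
```python
from h import *
s,im,d,i=grab('wrist'); print(s['tool_pos'],s['eef_rot'],np.degrees(2*np.arctan2(s['eef_rot'][2],s['eef_rot'][1])))
save(cv2.resize(im,(800,600)),'w4.png')
P=cloud('wrist',d,i,s); hsv=cv2.cvtColor(im,cv2.COLOR_RGB2HSV)
v,u=np.mgrid[0:384,0:512]
m=(P[...,2]>50)&(P[...,2]<66)&(v<300)&(d>0)&(hsv[...,2]<125)&(abs(P[...,0]-481)<60)&(abs(P[...,1]+275)<70)
m=cv2.morphologyEx(m.astype(np.uint8),cv2.MORPH_OPEN,np.ones((3,3)))
c=max(cv2.findContours(m,0,2)[0],key=cv2.contourArea); print(cv2.minAreaRect(c),cv2.boundingRect(c))
box=cv2.boxPoints(cv2.minAreaRect(c)); W=ontoz('wrist',i,s,box,58); print(W.round(1), W.mean(0).round(1), np.median(P[m>0][:,2]))
# rod: grey pixels at height 46..56
r=(P[...,2]>44)&(P[...,2]<58)&(hsv[...,1]<90)&(d>0)&(v<260)&(abs(P[...,0]-465)<60)&(P[...,1]>-240)&(P[...,1]<-60)
r=cv2.morphologyEx(r.astype(np.uint8),cv2.MORPH_OPEN,np.ones((3,3)));
c=max(cv2.findContours(r,0,2)[0],key=cv2.contourArea); k=np.zeros_like(r); cv2.drawContours(k,[c],-1,1,-1)
X=P[(k>0)&(d>0)]; X=X[(X[:,2]>44)]
a=X[:,:2].mean(0); w=np.linalg.svd(X[:,:2]-a,full_matrices=False)[2][0]; w*=np.sign(w[1]); t=(X[:,:2]-a)@w
print('rod centre',a,'dir deg',np.degrees(np.arctan2(w[1],w[0])),'ends',a+w*t.min(),a+w*t.max(),t.max()-t.min(),np.percentile(X[:,2],[5,50,95]))
```

```text
[ 481.58220599 -275.37213799  247.86855288] [-1.03670940e-03  6.18153862e-01  7.86056440e-01 -4.16462292e-05] 103.63706219080376
((249.0, 185.0), (68.0, 20.0), 90.0) (239, 151, 21, 69)
[[ 460.  -242.2   58. ]
 [ 479.9 -237.4   58. ]
 [ 498.4 -311.    58. ]
 [ 476.8 -316.3   58. ]] [ 478.8 -276.7   58. ] 58.614628773271534
rod centre [ 455.47976213 -176.75399097] dir deg 102.89731442921253 ends [ 470.02494384 -240.27527095] [ 442.26597742 -119.04714794] 124.36566255910469 [48.59668329 51.83439356 53.58581238]
```

View pics/w4.png

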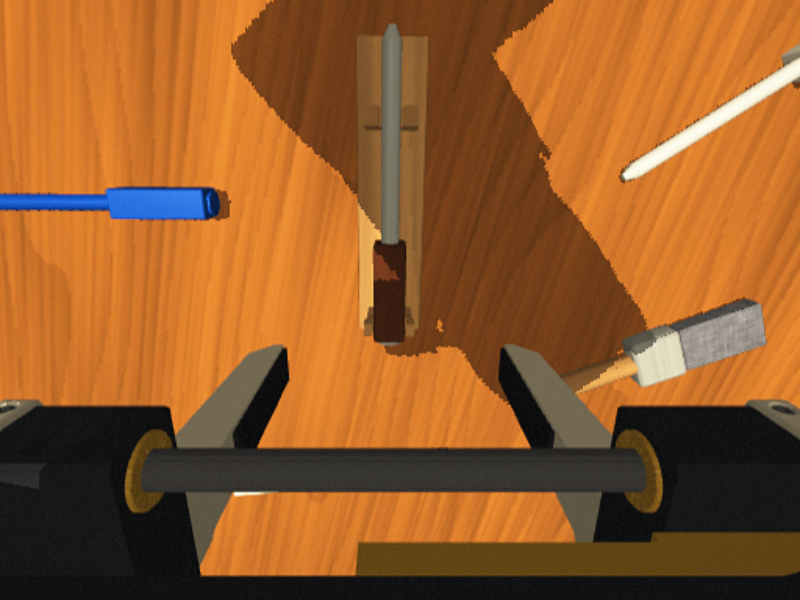

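The wrist view shows the brown handle at (390,292) with its shoulder at (390,240), and the steel rod pointing up to its tip at (390,28) in the cradle. The blue and white look-alikes are well clear. I grasp about 10 mm ahead of the handle centre.

Call:
play_rows([
  {"dx":-0.003,"dy":0.0055,"dz":-0.01,"spin":-0.0055,"gripper":1},
  {"dx":-0.003,"dy":0.0052,"dz":-0.02,"spin":-0.0055,"gripper":1},
  {"dx":0,"dy":0,"dz":-0.03,"spin":0,"gripper":1},
  {"dx":0,"dy":0,"dz":-0.03,"spin":0,"gripper":1},
  {"dx":0,"dy":0,"dz":-0.025,"spin":0,"gripper":1},
  {"dx":0,"dy":0,"dz":-0.02,"spin":0,"gripper":1},
  {"dx":0,"dy":0,"dz":0,"spin":0,"gripper":1},
  {"dx":0,"dy":0,"dz":0,"spin":0,"gripper":1},
])

```text
clock: 9.23
tool_pos: [477.6, -262.9, 113.7]
eef_rot: [-0.001, 0.621, 0.784, -0.0]
wrist_force: [0.4, 0.4, 0.2]
width: 1.003
gripper_force: 0.0
```

Call:
play_rows([
  {"dx":0,"dy":0,"dz":0,"spin":0,"gripper":-1},
  {"dx":0,"dy":0,"dz":0,"spin":0,"gripper":-1},
  {"dx":0,"dy":0,"dz":0,"spin":0,"gripper":-1},
  {"dx":0,"dy":0,"dz":0,"spin":0,"gripper":-1},
  {"dx":0,"dy":0,"dz":0,"spin":0,"gripper":-1},
  {"dx":0,"dy":0,"dz":0,"spin":0,"gripper":-1},
  {"dx":0,"dy":0,"dz":0,"spin":0,"gripper":-1},
  {"dx":0,"dy":0,"dz":0,"spin":0,"gripper":-1},
  {"dx":0,"dy":0,"dz":0,"spin":0,"gripper":-1},
  {"dx":0,"dy":0,"dz":0,"spin":0,"gripper":-1},
  {"dx":0,"dy":0,"dz":0,"spin":0,"gripper":-1},
  {"dx":0,"dy":0,"dz":0,"spin":0,"gripper":-1},
  {"dx":0,"dy":0,"dz":0,"spin":0,"gripper":-1},
  {"dx":0,"dy":0,"dz":0,"spin":0,"gripper":-1},
  {"dx":0,"dy":0,"dz":0,"spin":0,"gripper":-1},
  {"dx":0,"dy":0,"dz":0,"spin":0,"gripper":-1},
])

```text
clock: 10.57
tool_pos: [477.2, -264.1, 113.7]
eef_rot: [-0.0, 0.621, 0.783, -0.0]
wrist_force: [-2.6, -0.5, 1.2]
width: 0.235
gripper_force: 30.0
```

Call:
play_rows([
  {"dx":0,"dy":0,"dz":0.005,"spin":0,"gripper":-1},
  {"dx":0,"dy":0,"dz":0.01,"spin":0,"gripper":-1},
  {"dx":0,"dy":0,"dz":0.02,"spin":0,"gripper":-1},
  {"dx":0,"dy":0,"dz":0.03,"spin":0,"gripper":-1},
  {"dx":0,"dy":0,"dz":0.03,"spin":0,"gripper":-1},
  {"dx":0,"dy":0,"dz":0.03,"spin":0,"gripper":-1},
  {"dx":0,"dy":0,"dz":0.01,"spin":0,"gripper":-1},
  {"dx":0,"dy":0,"dz":0,"spin":0,"gripper":-1},
  {"dx":0,"dy":0,"dz":0,"spin":0,"gripper":-1},
  {"dx":0,"dy":0,"dz":0,"spin":0,"gripper":-1},
  {"dx":0,"dy":0,"dz":0,"spin":0,"gripper":-1},
])

```text
clock: 11.48
tool_pos: [476.8, -263.8, 247.0]
eef_rot: [-0.001, 0.621, 0.783, -0.0]
wrist_force: [1.2, -0.8, -2.4]
width: 0.236
gripper_force: 30.0
```

```bash
cat >> h.py <<'E'
def rodpose():
    """rod line & tip in tool frame from wrist depth (upper-surface points lifted to axis)"""
    s,im,d,i=grab('wrist'); T=np.array(i['hand_eye'])
    P=cloud('wrist',d,i,s); Rt=rot(s['eef_rot']); X=(P-s['tool_pos'])@Rt
    v=np.mgrid[0:384,0:512][0]
    m=(d>0)&(abs(X[...,1])<22)&(X[...,2]>35)&(X[...,2]<95)&(X[...,0]>26)&(X[...,0]<190)
    m=cv2.morphologyEx(m.astype(np.uint8),cv2.MORPH_OPEN,np.ones((2,2)))>0
    r=[]
    for a in range(30,180,8):
        k=m&(abs(X[...,0]-a)<4)
        if k.sum()>8: r.append((a,(X[k][:,1].min()+X[k][:,1].max())/2,np.percentile(X[k][:,2],10)+6,X[k][:,1].max()-X[k][:,1].min()))
    return s,im,np.array(r),X[m][:,0].max()
E
python3 - <<'E'
from h import *
s,im,r,t=rodpose(); print(s['tool_pos'],s['eef_rot'],s['width'],s['wrist_force']); print(r.round(1)); print('tip x',t)
k=r[:,0]<148; print(np.polyfit(r[k,0],r[k,1],1),np.polyfit(r[k,0],r[k,2],1))
save(im,'w5.png')
E
```

```text
[ 476.81620978 -263.84106469  246.96455678] [-1.44066175e-03  6.21457409e-01  7.83446616e-01 -1.13087386e-04] 0.23633451918388362 [ 1.20918959 -0.81786    -2.39545082]
[[ 30.    4.4  66.5  18.9]
 [ 38.    4.4  66.4  18.7]
 [ 46.    4.4  66.4  18.5]
 [ 54.    4.1  66.5  18.9]
 [ 62.    4.1  66.6  18.7]
 [ 70.    4.   66.4  18.6]
 [ 78.    4.   66.4  18.3]
 [ 86.    4.   66.1  18.1]
 [ 94.    4.   66.4  18. ]
 [102.    3.4  66.5  17.6]
 [110.    4.3  66.4  19.3]
 [118.    4.3  66.3  19. ]
 [126.    4.3  66.3  18.8]
 [134.    4.3  70.5  18.6]
 [174.   13.9 251.8   1.2]]
tip x 187.0134461920711
[-1.03010688e-03  4.22864997e+00] [1.34926563e-02 6.55736951e+01]
```

View pics/w5.png

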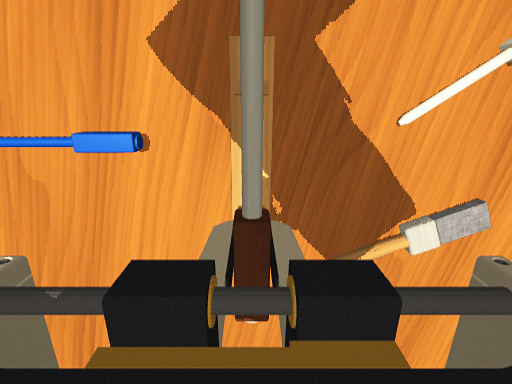

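The wrist view shows the keeper held square between the fingers, with the rod at columns 242–265, level, and the shoulder at row 211. I hover above and beside the guide hole, with the rod along chute y, to compare rod and plate in one view.

Call:
play_rows([
  {"dx":0.0145,"dy":0.0245,"dz":0.007,"spin":-0.0474,"gripper":-1},
  {"dx":0.0145,"dy":0.0245,"dz":0.007,"spin":-0.0474,"gripper":-1},
  {"dx":0.0145,"dy":0.0245,"dz":0.007,"spin":-0.0474,"gripper":-1},
  {"dx":0.0145,"dy":0.0245,"dz":0.007,"spin":-0.0474,"gripper":-1},
  {"dx":0.0145,"dy":0.0245,"dz":0.007,"spin":-0.0474,"gripper":-1},
  {"dx":0.0145,"dy":0.0245,"dz":0.007,"spin":-0.0474,"gripper":-1},
  {"dx":0.0145,"dy":0.0245,"dz":0.007,"spin":-0.0474,"gripper":-1},
  {"dx":0.0145,"dy":0.0245,"dz":0.007,"spin":-0.0474,"gripper":-1},
  {"dx":0,"dy":0,"dz":0,"spin":0,"gripper":-1},
  {"dx":0,"dy":0,"dz":0,"spin":0,"gripper":-1},
  {"dx":0,"dy":0,"dz":0,"spin":0,"gripper":-1},
  {"dx":0,"dy":0,"dz":0,"spin":0,"gripper":-1},
])

```text
clock: 12.53
tool_pos: [592.8, -68.9, 303.8]
eef_rot: [-0.001, 0.758, 0.652, -0.001]
wrist_force: [-0.4, 0.0, -1.9]
width: 0.233
gripper_force: 30.0
```

Run:
```python
from h import *
s,im,d,i=grab('wrist'); M,_=chute(PSI,OO); Q=(cloud('wrist',d,i,s)-OO)@M
print(s['tool_pos'],s['eef_rot'],np.degrees(2*np.arctan2(s['eef_rot'][2],s['eef_rot'][1])),'tcp chute',M.T@(s['tool_pos']-OO))
k=(d>0)&(abs(Q[...,2]-54)<2.0)&(abs(Q[...,1]+48)<4)&(abs(Q[...,0])<40)
print('plate x',np.percentile(Q[k][:,0],[1,99]) if k.any() else None,k.sum())
k=(d>0)&(abs(Q[...,2]-54)<4)&(abs(Q[...,0])<20)&(abs(Q[...,1]+48)<12)
print('plate y,z',np.percentile(Q[k][:,1],[1,99]),np.median(Q[k][:,2])) if k.any() else 0
g=cv2.GaussianBlur(im,(1,5),0).astype(float).mean(-1)
for r in range(20,205,30):
    row=g[r]; gr=np.diff(row); a=225+np.argmax(abs(gr[225:250])); b=254+np.argmax(abs(gr[254:280])); print(r,a,b,(a+b+1)/2)
save(im,'w6.png')
s,t,dt,it=grab('top'); save(cv2.resize(t[90:260,130:350],None,fx=3.6,fy=3.5),'t6.png')
```

```text
[592.77012789 -68.92622378 303.84396187] [-5.48933408e-04  7.58090794e-01  6.52148552e-01 -5.60092795e-04] 81.40761037028615 tcp chute [ -43.28581133 -210.73565617  233.24478044]
plate x [-28.89733756  24.89676601] 338
plate y,z [-52.98032346 -42.75954956] 54.12219414298352
20 239 263 251.5
50 240 263 252.0
80 240 263 252.0
110 240 261 251.0
140 240 261 251.0
170 241 261 251.5
200 241 277 259.5
```

View pics/w6.png

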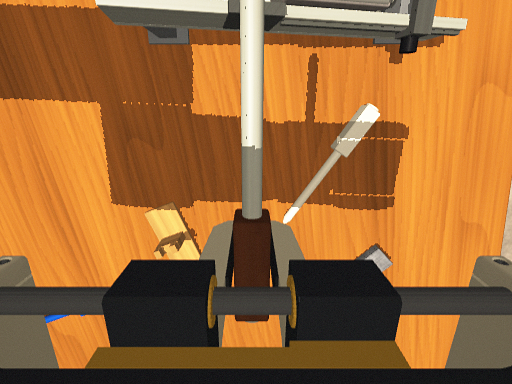

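The rod is at columns 240–263. The guide-plate top shows at the picture's top edge, columns 228–282. I refine the plate centre in this view.

Run:
```python
from h import *
s,im,d,i=grab('wrist'); M,_=chute(PSI,OO); Q=(cloud('wrist',d,i,s)-OO)@M
g=im.mean(-1)
for x in range(-36,37,2):
    k=(d>0)&(abs(Q[...,1]+48)<4)&(abs(Q[...,2]-52)<6)&(abs(Q[...,0]-x)<1)
    if k.sum(): print(x,k.sum(),g[k].mean().round(),Q[k][:,2].mean().round(1),end=' | ')
Rt=rot(s['eef_rot']); print('\nhole in tool',Rt.T@(OO+M@[0,-53,30]-s['tool_pos']), 'x axis tilt', Rt[:,0]@M)
```

```text
-36 23 228.0 50.4 | -34 30 227.0 50.0 | -32 22 227.0 50.0 | -30 27 226.0 50.3 | -28 28 226.0 50.3 | -26 30 160.0 50.9 | -24 25 99.0 53.8 | -22 26 102.0 54.3 | -20 28 103.0 54.0 | -18 21 104.0 54.3 | -16 22 95.0 54.0 | 6 1 104.0 55.0 | 8 27 103.0 54.3 | 10 22 103.0 54.2 | 12 24 103.0 54.2 | 14 22 104.0 54.2 | 16 23 103.0 54.0 | 18 24 103.0 54.3 | 20 24 104.0 54.0 | 22 25 105.0 54.1 | 24 22 104.0 54.2 | 26 10 131.0 50.7 | 28 21 203.0 49.9 | 30 18 224.0 50.0 | 32 26 224.0 50.3 | 34 17 224.0 50.1 | 36 24 224.0 50.0 | 
hole in tool [1.57834587e+02 1.39458072e-02 2.08181764e+02] x axis tilt [ 1.30870081e-05  9.99999998e-01 -6.91101902e-05]
```

Rod and hole agree laterally to within 0.5 mm. I back off 20 mm, go down 141.5 mm, then start the insertion gently.

Call:
play_rows([
  {"dx":-0.0015,"dy":-0.01,"dz":0,"spin":0,"gripper":-1},
  {"dx":-0.0015,"dy":-0.01,"dz":0,"spin":0,"gripper":-1},
  {"dx":0,"dy":0,"dz":-0.025,"spin":0,"gripper":-1},
  {"dx":0,"dy":0,"dz":-0.03,"spin":0,"gripper":-1},
  {"dx":0,"dy":0,"dz":-0.03,"spin":0,"gripper":-1},
  {"dx":0,"dy":0,"dz":-0.03,"spin":0,"gripper":-1},
  {"dx":0,"dy":0,"dz":-0.0165,"spin":0,"gripper":-1},
  {"dx":0,"dy":0,"dz":-0.01,"spin":0,"gripper":-1},
  {"dx":0,"dy":0,"dz":0,"spin":0,"gripper":-1},
  {"dx":0,"dy":0,"dz":0,"spin":0,"gripper":-1},
  {"dx":0,"dy":0,"dz":0,"spin":0,"gripper":-1},
  {"dx":0,"dy":0,"dz":0,"spin":0,"gripper":-1},
])

```text
clock: 13.68
tool_pos: [590.9, -88.5, 164.6]
eef_rot: [0.001, 0.758, 0.652, 0.001]
wrist_force: [-0.6, -0.2, -1.2]
width: 0.231
gripper_force: 30.0
```

Run:
```python
from h import *
s=ctrl.observe(); M,_=chute(PSI,OO); Rt=rot(s['eef_rot']); print(s['tool_pos'],'hole in tool',Rt.T@(OO+M@[0,-53,30]-s['tool_pos']),s['wrist_force'])
s,im,d,i=grab('side'); P=cloud('side',d,i)
Q=(P-OO)@M
# rod in side view: upper surface points along y
for y in range(-200,-60,12):
    k=(d>0)&(abs(Q[...,1]-y)<5)&(abs(Q[...,0])<14)&(abs(Q[...,2]-30)<20)
    if k.sum(): print(y,k.sum(),Q[k][:,0].mean().round(1),np.percentile(P[k][:,2],[5,95]).round(1))
```

```text
[590.88389833 -88.45415231 164.64375952] hole in tool [177.33882492  -1.11101552  68.56854077] [-0.57583523 -0.19888162 -1.18064682]
-116 1 -3.6 [97.2 97.2]
-80 1 2.5 [96.5 96.5]
```

Call:
play_rows([
  {"dx":-0.0011,"dy":0,"dz":-0.0019,"spin":0,"gripper":-1},
  {"dx":0,"dy":0,"dz":0,"spin":0,"gripper":-1},
  {"dx":0,"dy":0,"dz":0,"spin":0,"gripper":-1},
])

```text
clock: 13.98
tool_pos: [589.2, -88.1, 161.4]
eef_rot: [0.0, 0.758, 0.652, 0.0]
wrist_force: [-0.4, -0.2, -2.3]
width: 0.236
gripper_force: 30.0
```

Call:
play_rows([
  {"dx":0.0015,"dy":0.0099,"dz":0,"spin":0,"gripper":-1},
  {"dx":0.0008,"dy":0.005,"dz":0,"spin":0,"gripper":-1},
  {"dx":0.0007,"dy":0.0049,"dz":0,"spin":0,"gripper":-1},
  {"dx":0.0008,"dy":0.005,"dz":0,"spin":0,"gripper":-1},
  {"dx":0.0007,"dy":0.0049,"dz":0,"spin":0,"gripper":-1},
  {"dx":0,"dy":0,"dz":0,"spin":0,"gripper":-1},
])

```text
clock: 14.48
tool_pos: [593.8, -57.4, 161.3]
eef_rot: [-0.0, 0.758, 0.653, 0.0]
wrist_force: [0.2, 0.3, -2.0]
width: 0.237
gripper_force: 30.0
```

```bash
cat > st.py <<'E'
from h import *
s=ctrl.observe(); M,_=chute(PSI,OO); Rt=rot(s['eef_rot']); print(s['tool_pos'].round(1),'hole in tool',(Rt.T@(OO+M@[0,-53,30]-s['tool_pos'])).round(1),'f tool',(Rt.T@s['wrist_force']).round(1),s['wrist_torque'].round(2),s['width'])
E
python3 st.py
```

```text
[593.8 -57.4 161.3] hole in tool [146.2   0.9  65.2] f tool [0.3 0.1 2. ] [-0.11  0.05  0.02] 0.23707031877497828
```

The tip is about 11 mm into the right hole with no contact force. I correct by about 1 mm and continue.

Call:
play_rows([
  {"dx":0.0008,"dy":0,"dz":0.0014,"spin":0,"gripper":-1},
  {"dx":0.0015,"dy":0.0099,"dz":0,"spin":0,"gripper":-1},
  {"dx":0.0015,"dy":0.0099,"dz":0,"spin":0,"gripper":-1},
  {"dx":0.0015,"dy":0.0099,"dz":0,"spin":0,"gripper":-1},
  {"dx":0.0015,"dy":0.0099,"dz":0,"spin":0,"gripper":-1},
  {"dx":0.0015,"dy":0.0099,"dz":0,"spin":0,"gripper":-1},
  {"dx":0.0015,"dy":0.0099,"dz":0,"spin":0,"gripper":-1},
  {"dx":0,"dy":0,"dz":0,"spin":0,"gripper":-1},
  {"dx":0,"dy":0,"dz":0,"spin":0,"gripper":-1},
])

```text
clock: 15.23
tool_pos: [603.5, 1.5, 162.6]
eef_rot: [0.0, 0.758, 0.653, -0.0]
wrist_force: [0.3, 0.3, -1.3]
width: 0.234
gripper_force: 30.0
```

```bash
python3 st.py
```

```text
[603.5   1.5 162.6] hole in tool [86.5  0.1 66.6] f tool [0.4 0.3 1.3] [-0.1   0.09 -0.08] 0.23375503929635474
```

Call:
play_rows([
  {"dx":0.0015,"dy":0.0099,"dz":0,"spin":0,"gripper":-1},
  {"dx":0.0015,"dy":0.0099,"dz":0,"spin":0,"gripper":-1},
  {"dx":0.0008,"dy":0.005,"dz":0,"spin":0,"gripper":-1},
  {"dx":0.0007,"dy":0.0049,"dz":0,"spin":0,"gripper":-1},
  {"dx":0.0008,"dy":0.005,"dz":0,"spin":0,"gripper":-1},
  {"dx":0.0007,"dy":0.0049,"dz":0,"spin":0,"gripper":-1},
  {"dx":0.0008,"dy":0.005,"dz":0,"spin":0,"gripper":-1},
  {"dx":0.0007,"dy":0.0049,"dz":0,"spin":0,"gripper":-1},
  {"dx":0,"dy":0,"dz":0,"spin":0,"gripper":-1},
  {"dx":0,"dy":0,"dz":0,"spin":0,"gripper":-1},
])

```text
clock: 16.07
tool_pos: [611.0, 50.7, 162.7]
eef_rot: [-0.0, 0.758, 0.652, -0.0]
wrist_force: [-0.9, -0.1, -1.3]
width: 0.234
gripper_force: 30.0
```

Call:
play_rows([
  {"dx":0.0004,"dy":0.003,"dz":0,"spin":0,"gripper":-1},
  {"dx":0.0005,"dy":0.003,"dz":0,"spin":0,"gripper":-1},
  {"dx":0,"dy":0,"dz":0,"spin":0,"gripper":-1},
  {"dx":0,"dy":0,"dz":0,"spin":0,"gripper":-1},
])

```text
clock: 16.4
tool_pos: [611.9, 56.5, 162.7]
eef_rot: [0.0, 0.758, 0.652, 0.0]
wrist_force: [-0.8, -0.7, -1.8]
width: 0.232
gripper_force: 30.0
```

```bash
python3 st.py
```

```text
[611.9  56.5 162.7] hole in tool [30.8 -0.1 66.6] f tool [-0.8 -0.6  1.8] [-0.09  0.1   0.04] 0.23157737781640397
```

Through both cheeks with no contact so far, and about 3.5 mm left to the shoulder.

Call:
play_rows([
  {"dx":0.0003,"dy":0.002,"dz":0,"spin":0,"gripper":-1},
  {"dx":0.0001,"dy":0.001,"dz":0,"spin":0,"gripper":-1},
  {"dx":0,"dy":0,"dz":0,"spin":0,"gripper":-1},
])

```text
clock: 16.65
tool_pos: [612.3, 59.6, 162.7]
eef_rot: [-0.0, 0.758, 0.652, 0.0]
wrist_force: [0.0, -0.4, -2.6]
width: 0.234
gripper_force: 30.0
```

Call:
play_rows([
  {"dx":0.0001,"dy":0.001,"dz":0,"spin":0,"gripper":-1},
  {"dx":0.0002,"dy":0.001,"dz":0,"spin":0,"gripper":-1},
  {"dx":0,"dy":0,"dz":0,"spin":0,"gripper":-1},
])

```text
clock: 16.9
tool_pos: [612.6, 61.6, 162.7]
eef_rot: [-0.0, 0.758, 0.652, 0.0]
wrist_force: [-0.8, -0.3, -1.4]
width: 0.236
gripper_force: 30.0
```

Call:
play_rows([
  {"dx":0.0001,"dy":0.001,"dz":0,"spin":0,"gripper":-1},
  {"dx":0.0002,"dy":0.001,"dz":0,"spin":0,"gripper":-1},
  {"dx":0,"dy":0,"dz":0,"spin":0,"gripper":-1},
])

```text
clock: 17.15
tool_pos: [612.9, 63.6, 162.7]
eef_rot: [-0.0, 0.758, 0.652, 0.0]
wrist_force: [0.4, -0.1, -1.2]
width: 0.234
gripper_force: 30.0
```

Call:
play_rows([
  {"dx":0.0002,"dy":0.001,"dz":0,"spin":0,"gripper":-1},
  {"dx":0,"dy":0,"dz":0,"spin":0,"gripper":-1},
  {"dx":0,"dy":0,"dz":0,"spin":0,"gripper":-1},
])

```text
clock: 17.4
tool_pos: [613.1, 64.5, 162.7]
eef_rot: [-0.0, 0.758, 0.652, -0.0]
wrist_force: [0.3, -0.8, -2.6]
width: 0.232
gripper_force: 30.0
```

Call:
play_rows([
  {"dx":0.0002,"dy":0.001,"dz":0,"spin":0,"gripper":-1},
  {"dx":0.0001,"dy":0.001,"dz":0,"spin":0,"gripper":-1},
  {"dx":0,"dy":0,"dz":0,"spin":0,"gripper":-1},
])

```text
clock: 17.65
tool_pos: [613.4, 66.6, 162.7]
eef_rot: [-0.0, 0.758, 0.652, 0.0]
wrist_force: [0.4, -0.8, -1.9]
width: 0.238
gripper_force: 30.0
```

```bash
python3 st.py
python3 - <<'E'
from h import *
s,im,d,i=grab('wrist'); save(cv2.resize(im[60:340,100:420],None,fx=2.4,fy=2.1),'w7.png')
M,_=chute(PSI,OO); Q=(cloud('wrist',d,i,s)-OO)@M
hsv=cv2.cvtColor(im,cv2.COLOR_RGB2HSV)
for y in range(-90,-40,2):
    k=(d>0)&(abs(Q[...,1]-y)<1)&(abs(Q[...,0])<9)&(Q[...,2]>20)&(Q[...,2]<60)
    if k.sum(): print(y,k.sum(),Q[k][:,2].mean().round(1),np.median(im[k],0),end='|')
E
```

```text
[613.4  66.6 162.7] hole in tool [20.6 -0.1 66.6] f tool [-0.7  0.5  1.9] [-0.12  0.11 -0.01] 0.23759993160462806
-90 79 42.1 [54. 28. 15.]|-88 75 42.0 [54. 28. 15.]|-86 92 42.1 [54. 28. 15.]|-84 83 42.1 [53. 27. 14.]|-82 89 42.2 [53. 28. 15.]|-80 96 43.0 [53. 27. 15.]|-78 94 43.1 [53. 27. 15.]|-76 108 42.9 [53. 27. 15.]|-74 99 43.0 [53. 27. 15.]|-72 94 43.2 [53. 27. 15.]|-70 103 42.8 [54. 27. 15.]|-68 104 43.1 [54. 27. 14.]|-66 152 46.6 [52. 27. 15.]|-64 115 43.9 [54. 27. 15.]|-62 93 42.1 [53. 27. 15.]|-60 85 42.3 [52. 27. 15.]|-58 13 43.4 [49. 33. 23.]|-52 99 54.2 [47. 46. 41.]|-50 117 54.2 [47. 46. 41.]|-48 128 53.7 [48. 46. 41.]|-46 135 50.0 [47. 46. 41.]|-44 245 45.2 [46. 45. 40.]|-42 447 43.7 [36. 35. 31.]|
```

View pics/w7.png

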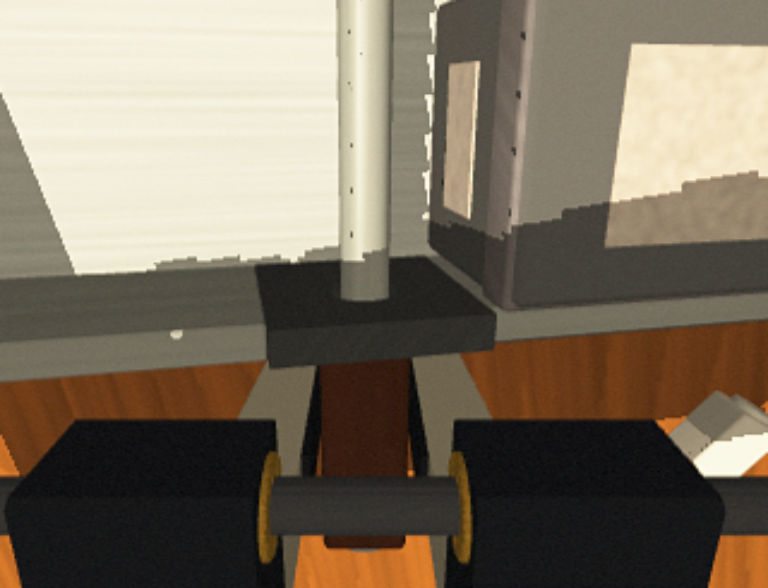

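The rod passes between the cheeks uphill of the case, with a gap at crop (390–435). The handle's front is hidden under the plate edge, within a few mm of the cheek. I continue until I feel it.

Call:
play_rows([
  {"dx":0.0002,"dy":0.001,"dz":0,"spin":0,"gripper":-1},
  {"dx":0,"dy":0,"dz":0,"spin":0,"gripper":-1},
  {"dx":0,"dy":0,"dz":0,"spin":0,"gripper":-1},
])

```text
clock: 17.95
tool_pos: [613.6, 67.5, 162.7]
eef_rot: [0.0, 0.758, 0.652, -0.0]
wrist_force: [-0.1, -1.1, -2.1]
width: 0.232
gripper_force: 30.0
```

Call:
play_rows([
  {"dx":0.0001,"dy":0.001,"dz":0,"spin":0,"gripper":-1},
  {"dx":0,"dy":0,"dz":0,"spin":0,"gripper":-1},
  {"dx":0,"dy":0,"dz":0,"spin":0,"gripper":-1},
])

```text
clock: 18.2
tool_pos: [613.7, 67.8, 162.7]
eef_rot: [0.0, 0.758, 0.652, -0.0]
wrist_force: [-1.2, -4.9, -1.1]
width: 0.234
gripper_force: 30.0
```

Call:
play_rows([
  {"dx":0.0002,"dy":0.001,"dz":0,"spin":0,"gripper":-1},
  {"dx":0,"dy":0,"dz":0,"spin":0,"gripper":-1},
  {"dx":0,"dy":0,"dz":0,"spin":0,"gripper":-1},
])

```text
clock: 18.45
tool_pos: [613.7, 68.0, 162.7]
eef_rot: [0.001, 0.758, 0.652, -0.001]
wrist_force: [-2.3, -11.5, 0.6]
width: 0.232
gripper_force: 30.0
```

The shoulder is seated, with the force rising from 1 to 11 N over 0.5 mm. I lower it to rest in the holes, open, and lift away.

Call:
play_rows([
  {"dx":-0.0001,"dy":-0.001,"dz":-0.001,"spin":0,"gripper":-1},
  {"dx":0,"dy":0,"dz":-0.001,"spin":0,"gripper":-1},
  {"dx":0,"dy":0,"dz":0,"spin":0,"gripper":-1},
  {"dx":0,"dy":0,"dz":0,"spin":0,"gripper":-0.4},
  {"dx":0,"dy":0,"dz":0,"spin":0,"gripper":-0.2},
  {"dx":0,"dy":0,"dz":0,"spin":0,"gripper":-0.2},
  {"dx":0,"dy":0,"dz":0,"spin":0,"gripper":0},
  {"dx":0,"dy":0,"dz":0,"spin":0,"gripper":0.2},
  {"dx":0,"dy":0,"dz":0,"spin":0,"gripper":0.2},
  {"dx":0,"dy":0,"dz":0,"spin":0,"gripper":0.2},
  {"dx":0,"dy":0,"dz":0,"spin":0,"gripper":0.2},
])

```text
clock: 19.37
tool_pos: [613.8, 68.5, 160.7]
eef_rot: [-0.0, 0.758, 0.652, 0.0]
wrist_force: [0.3, 0.2, -0.0]
width: 0.6
gripper_force: 0.0
```

Call:
play_rows([
  {"dx":0,"dy":0,"dz":0.01,"spin":0,"gripper":0.2},
  {"dx":0,"dy":0,"dz":0.02,"spin":0,"gripper":0.2},
  {"dx":0,"dy":0,"dz":0.03,"spin":0,"gripper":0.2},
  {"dx":0,"dy":0,"dz":0.03,"spin":0,"gripper":0.2},
  {"dx":0,"dy":0,"dz":0.03,"spin":0,"gripper":0.2},
  {"dx":0,"dy":-0.02,"dz":0.03,"spin":0,"gripper":0.2},
  {"dx":0,"dy":-0.035,"dz":0.01,"spin":0,"gripper":0.2},
  {"dx":0,"dy":-0.035,"dz":0,"spin":0,"gripper":0.2},
  {"dx":0,"dy":0,"dz":0,"spin":0,"gripper":0.2},
  {"dx":0,"dy":0,"dz":0,"spin":0,"gripper":0.2},
])

```text
clock: 20.2
tool_pos: [613.7, -23.0, 321.6]
eef_rot: [0.0, 0.759, 0.651, 0.0]
wrist_force: [0.7, 0.4, 0.0]
width: 0.601
gripper_force: 0.0
```

Run:
```python
from h import *
M,_=chute(PSI,OO)
s,im,d,i=grab('wrist'); Q=(cloud('wrist',d,i,s)-OO)@M; hsv=cv2.cvtColor(im,cv2.COLOR_RGB2HSV)
k=(d>0)&(abs(Q[...,0])<16)&(Q[...,1]<-40)&(Q[...,1]>-140)&(abs(Q[...,2]-40)<9)&(hsv[...,1]>130)&(hsv[...,2]<110)
print('handle',np.percentile(Q[k],[1,50,99],axis=0).round(1),s['wrist_force'])
k=(d>0)&(abs(Q[...,1])<28)&(abs(Q[...,2]-60)<3)&(Q[...,0]<150)&(Q[...,0]>5)
print('case x',np.percentile(Q[k][:,0],[1,99]) if k.any() else None)
st,t,dt,it=grab('top')
Qt=(cloud('top',dt,it)-OO)@M
for y in range(40,90,5):
    k=(abs(Qt[...,1]-y)<2.5)&(abs(Qt[...,0])<14)&(Qt[...,2]>15)&(Qt[...,2]<60); print(y,k.sum(),Qt[k][:,2].mean().round(1) if k.any() else '',end='|')
a=cv2.resize(im,(480,360)); b=cv2.resize(t[85:235,120:320],(480,360))
c=np.vstack([a,b])[:,:]; save(cv2.resize(np.hstack([a,b]),(800,300)) if 0 else cv2.resize(c,(420,600)),'f1.png')
```

```text
handle [[ -12.5 -122.6   31.2]
 [   6.5 -110.4   34.9]
 [  10.1  -54.2   41.2]] [0.71451704 0.3635369  0.03355477]
case x [ 24.65225879 123.43781134]
40 16 41.3|45 34 44.0|50 14 55.0|55 4 44.2|60 8 39.6|65 7 39.9|70 5 38.5|75 1 40.8|80 0 |85 0 |
```

View pics/f1.png

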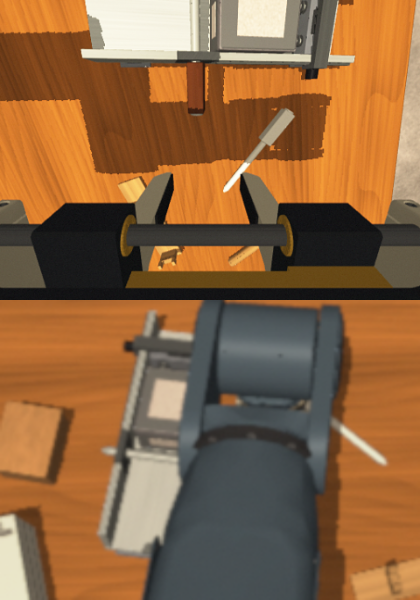

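The picture shows the handle flush at the right cheek (195,65) and the rod tip out of the left cheek to about y +77, which matches full depth. The case is still on the pad and the gripper is clear.

```bash
python3 -c "
from h import *
print(workorder.close_job())"
```

```text
the job is handed in; nothing more can be done
None
```

The job is handed in: by my camera estimate the case presses the stop pad in by about 4 mm, the keeper rod is through both cheeks with its shoulder against the right cheek, and the gripper is clear of everything.

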